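Load the sleeve-drying oven

TASK

The washed beech chimney-cake sleeves have to go into the small drying oven. Draw the oven's carriage out by its wooden handle, slide every sleeve that is there, flange down, over a spindle of its own until it stands on the carriage's deck, then push the carriage fully home so that its front panel is flush with the oven front, and throw the latch lever on the roof over into the other notch, the one marked with a bar, so that the bolt hangs down in front of the panel. Leave the other things on the worktop where they are.

Things in the scene. Friction and masses are not known exactly. Their poses are not given: they have to be found in the camera images.
- oven: small white drying oven, fixed on the worktop. Origin: on the worktop under the middle of its mouth, in the plane of its front; x into the oven, y to the left as one looks in, z up. Box 222 mm wide (y), 200 mm deep (x 0 to 0.2), roof top at z 0.144; mouth 182 mm wide, top edge at z 0.119. With the carriage drawn right out its rear spindles stand 73 mm in front of the oven front.
- apron_end (a point): middle of the outer end of the oven's loading apron, at oven (-0.22, 0, 0.014): the steel hearth, top at z 0.014, runs out of the mouth as far as this, 206 mm wide, with a rail 16 mm high along each side (3 mm play each side of the carriage) and end stops that the carriage's panel meets when it is drawn right out.
- carriage: loose steel carriage, 0.4 kg, sliding along the oven's x in its rails (2 to 7 N). Origin: middle of its underside; axes parallel to the oven's. Deck 170 x 176 mm, top at z 0.008; front panel's face at x -0.093, panel top at z 0.1. In the oven frame its origin is at x 0.095 when fully home (against the rear stop), -0.112 when drawn right out; it starts home or up to 30 mm ajar.
- handle (a point): grip point of the carriage's handle, on its axis: a straight round wooden bar, 20 mm diameter, that runs level from the panel 112 mm along the carriage's -x, axis 54 mm above the worktop; this point is 67 mm in front of the panel. Pinch it from above, fingers closing along the carriage's y.
- spindle0 (a point): foot of a spindle of the carriage: point on its axis at the deck's top face, where a sleeve's underside centre lies when fully home. Spindle: steel shaft, 26 mm diameter, rising 66 mm from the deck along the carriage's z, straight for 48 mm, then a rounded nose. At carriage (-0.039, 0.041): front left.
- spindle1 (a point): foot of a spindle of the carriage: point on its axis at the deck's top face, where a sleeve's underside centre lies when fully home. Spindle: steel shaft, 26 mm diameter, rising 66 mm from the deck along the carriage's z, straight for 48 mm, then a rounded nose. At carriage (-0.039, -0.041): front right.
- spindle2 (a point): foot of a spindle of the carriage: point on its axis at the deck's top face, where a sleeve's underside centre lies when fully home. Spindle: steel shaft, 26 mm diameter, rising 66 mm from the deck along the carriage's z, straight for 48 mm, then a rounded nose. At carriage (0.039, 0.041): rear left.
- spindle3 (a point): foot of a spindle of the carriage: point on its axis at the deck's top face, where a sleeve's underside centre lies when fully home. Spindle: steel shaft, 26 mm diameter, rising 66 mm from the deck along the carriage's z, straight for 48 mm, then a rounded nose. At carriage (0.039, -0.041): rear right.
- sleeve0: loose pale beech sleeve, one of up to four alike (2 to 4 present; absent reads None): tube 80 mm tall, 48 mm outside, straight 31 mm bore right through, foot flange 68 mm across and 10 mm high at the bottom; 0.08 kg. Starts upright, flange down. Origin: centre of its underside; z up along the bore.
- sleeve1: loose pale beech sleeve, one of up to four alike (2 to 4 present; absent reads None): tube 80 mm tall, 48 mm outside, straight 31 mm bore right through, foot flange 68 mm across and 10 mm high at the bottom; 0.08 kg. Starts upright, flange down. Origin: centre of its underside; z up along the bore.
- sleeve2: loose pale beech sleeve, one of up to four alike (2 to 4 present; absent reads None): tube 80 mm tall, 48 mm outside, straight 31 mm bore right through, foot flange 68 mm across and 10 mm high at the bottom; 0.08 kg. Starts upright, flange down. Origin: centre of its underside; z up along the bore.
- sleeve3: loose pale beech sleeve, one of up to four alike (2 to 4 present; absent reads None): tube 80 mm tall, 48 mm outside, straight 31 mm bore right through, foot flange 68 mm across and 10 mm high at the bottom; 0.08 kg. Starts upright, flange down. Origin: centre of its underside; z up along the bore.
- latch (a joint): angle of the latch lever on the roof, rad. 0 (start): first notch, open, leaning 0.7 from upright to the oven's +y, bolt level. 1.4: the notch marked with a black bar, leaning 0.7 to -y, bolt hanging down 3 mm in front of the closed panel's upper edge. An over-centre spring resists up to mid throw (3 N at the knob at first), then snaps it into the notch. With the carriage out it must stay open.
- latch_knob (a point): centre of the black ball knob, 30 mm in diameter, at the end of the latch lever, 88 mm from the pivot; it moves in a plane parallel to the oven's y and z.
- latch_pivot (a point): point on the latch lever's pivot axis (parallel to the oven's x) in the plane of the knob: 36 mm behind the oven front, 50 mm right of its middle, 36 mm above the roof.
- tuna_tin: shallow food tin, 86 mm across, 40 mm tall; bystander. Origin: centre of its underside.
- pot_grip: blue silicone pot grip, 67x128x36 mm; bystander. Origin: its underside.
Not all that is in view belongs to the job. Leave any black or green look-alike of the sleeve0 alone.

How it is judged:
By the outcome, as a careful person would: the job done as asked, in the order asked, and still so for the second after the job is handed in, with the robot touching nothing.
Of sleeve0, sleeve1, sleeve2, sleeve3 only 2 to 4 are there at a start; the rules pass over those that are not, and their reading is None.
At some moment in a run one of sleeve0, sleeve1, sleeve2, sleeve3 may be knocked a few centimetres aside while the robot is not near it.
It also fails if it takes over 210 s, if anything falls off the work surface, if the arm or the gripper's body presses on something with over 40 N, if the wrist force passes 120 N, or if a joint passes its speed limit or range.

ROBOT

A 6-joint arm with a two-finger parallel gripper is mounted at the origin on the work surface; the furniture and walls round the work are solid. World frame = base frame: x ahead of the robot, y to its left, z up, the work surface at z = 0. Lengths are in mm, angles in rad, forces in N, time in s.
With the tool pointing down it reaches from about 350 to 875 mm from the base axis. Payload 4.2 kg.
Tool frame: the origin (TCP) lies at the very end of the fingers, on their centre line; the grasp point (between the pads) lies 19 mm behind it; z points along the fingers, y is the line along which they close (so a half turn about z gives the same grasp; the last joint's range is limited). The gripper opens to 87 mm and grips with 3 to 60 N. Pads are 19 mm wide; open, the fingers measure 117 mm over their backs; the gripper's body (75 mm by 190 mm) begins 51 mm behind the grasp point.
Start: joints at [1.522, 0.385, 0.008, 0, -1.194, -0.259], TCP at [189.319, 595.615, 199.85] pointing down, gripper open.
Joint ranges: [-3.14, 3.14], [-1.21, 2.06], [-1.07, 1.41], [-3.16, 2.05], [-2.99, -0.16], [-3.1, 3.1]. Speed limits (rad/s): [2.79, 2.79, 3.14, 3.14, 3.14, 3.14].

INTERFACE

Orientations are given as a unit quaternion [x, y, z, w].
In Python, from station import goto, move_straight, movej, set_gripper, sleep, solve_ik, grab_frame, camera_params, MotionError, hand_in, current_time_s, current_q, current_joint_vel, current_effort, current_eef_pos, current_eef_rot, current_ft_force, current_ft_torque, current_gripper_width, current_grasp_force gives the robot as it stands. Calls block until the motion is done:
- goto(position, orientation): joint-space move of the TCP to a pose.
- move_straight(position, frame=None, velocity=150): straight line of the TCP; frame=None keeps the orientation; velocity is the mean speed in mm/s.
- movej(angles): joint-space move.
- set_gripper(opening, grasp_force=None): finger opening in mm; grasp_force is the grip in N (None keeps the last); returns when the fingers have stopped.
- sleep(seconds).
- solve_ik(position, orientation): joint angles nearest the present ones, or None.
- grab_frame(name): name is "scene" or "top" or "wrist"; returns (picture, depth): 480x640x3 uint8, blue, green, red; 480x640 float32, mm along the optical axis (not along the pixel's ray), 0 where there is no reading.
- camera_params(name): a dict with "fx", "fy", "cx", "cy" (pixels), "xyz" and "attitude" of the camera in the world; the wrist camera has in their place "tool_from_camera" (4x4, takes a point from camera to tool coordinates, whose origin is the TCP and whose axes are the flange's). Camera axes: x right, y up, looking along -z (the intrinsics and any distortion apply to the point x, -y, -z); pixel columns grow to the right and rows downward; lengths in mm; the calibration is good to about 2 mm. A picture is of the moment at which its call begins: read the wrist's pose just before it. camera_params takes no time and is no camera call.
A pose or a line that the arm cannot do raises MotionError and nothing moves.
- hand_in(): hands the job in; it is judged then, once.
Readings, each from a call of its own:
- current_time_s(): time.
- current_q(): joint angles.
- current_joint_vel(): joint speeds.
- current_effort(): joint torques, N m.
- current_eef_pos(): TCP position.
- current_eef_rot(): TCP orientation.
- current_ft_force(): force on the tool from outside, world axes, zero at the start.
- current_ft_torque(): the same for the moment, N m.
- current_gripper_width(): finger opening in mm.
- current_grasp_force(): force on a finger pad.
Only numpy, scipy, OpenCV 4.12 (cv2) and the standard library are available. Lean on these libraries where they do the work, as an engineer would, in place of code of your own. Each camera call takes 0.05 s, during which the arm holds its last target. There are 200 camera calls.

## Working session

There is one attempt and no reset: what is moved stays moved. The work goes in short steps, each a Python script; the robot and the scene stay as the last script left them, time stands still between calls to the robot, and variables do not carry over. Pictures are saved under pics/ and viewed, at most 14 in all, crops included, and the job is handed in when it is done.

```bash
ls; mkdir -p pics; cat > h.py <<'E'
import numpy as np, cv2
from station import *
from scipy.spatial.transform import Rotation as R
def cam(name):
    p=camera_params(name)
    if name=='wrist':
        T=np.eye(4);T[:3,:3]=R.from_quat(current_eef_rot()).as_matrix();T[:3,3]=current_eef_pos()
        T=T@np.array(p['tool_from_camera'])
    else:
        T=np.eye(4);a=np.array(p['attitude'],float)
        T[:3,:3]=a if a.shape==(3,3) else R.from_quat(a).as_matrix();T[:3,3]=p['xyz']
    img,d=grab_frame(name)
    v,u=np.mgrid[:480,:640]
    P=np.stack([(u-p['cx'])/p['fx']*d,-(v-p['cy'])/p['fy']*d,-d],-1)
    W=P@T[:3,:3].T+T[:3,3]; W[d<=0]=np.nan
    return img,d,W
E
python3 - <<'E'
from h import *
for n in('scene','top','wrist'):
    print(n,camera_params(n))
    i,d,W=cam(n); cv2.imwrite(f'pics/{n}0.png',i); np.savez(f'/tmp/{n}0.npz',i=i,W=W)
print(current_eef_rot(),current_time_s(),current_ft_force())
E
```

```text
pics
scene {'fx': 452.14831739465427, 'fy': 452.14831739465427, 'cx': 313.0886405628171, 'cy': 241.8003592924084, 'xyz': array([1266.60018156,   80.72645718, 1319.55125622]), 'attitude': array([0.2076501 , 0.21747806, 0.68015317, 0.66856294])}
top {'fx': 500.5082292765854, 'fy': 500.5082292765854, 'cx': 320.6482501772382, 'cy': 243.48071012754716, 'xyz': array([-506.9589416 , -394.91250312, 1492.33522699]), 'attitude': array([ 0.27757605, -0.17675122, -0.50091631,  0.80049572])}
wrist {'fx': 366.2430658711753, 'fy': 366.2430658711753, 'cx': 322.65103242818947, 'cy': 240.22726907131465, 'tool_from_camera': array([[ 6.94140837e-04,  9.53493121e-01,  3.01413978e-01,
         8.42143407e+01],
       [ 9.99999755e-01, -6.35673361e-04, -2.92058418e-04,
         3.74898536e-01],
       [-8.68748563e-05,  3.01414107e-01, -9.53493329e-01,
        -1.84154222e+02],
       [ 0.00000000e+00,  0.00000000e+00,  0.00000000e+00,
         1.00000000e+00]])}
[ 9.88169569e-01 -1.53363083e-01 -6.50355836e-05  8.14449794e-04] 0.15 [ 0.2838312   0.01402804 -0.94280209]
```

View pics/scene0.png

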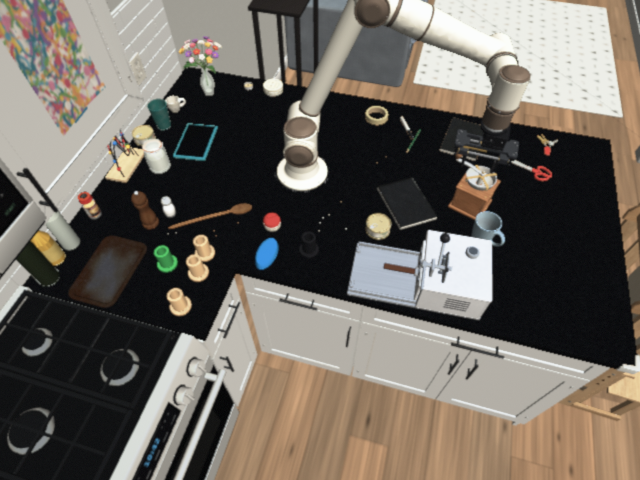

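View pics/top0.png

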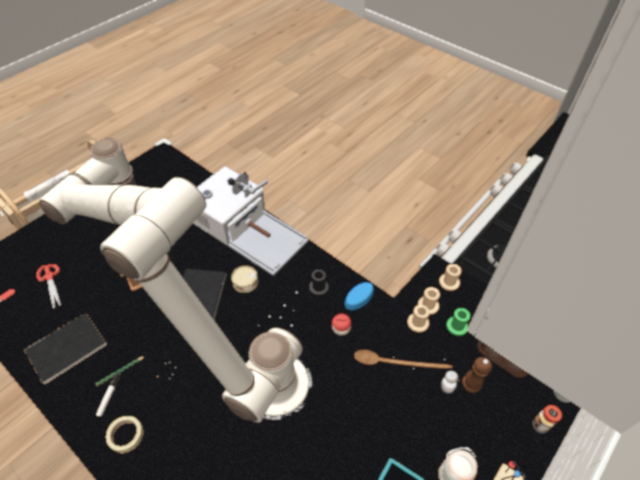

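The scene view shows three beech sleeves at about (203,247), (197,267) and (179,300), with a green look-alike at (165,258) and a black one at (309,243). The oven is at (455,272), with its apron to the left and the handle at (400,267). Next I'll measure these.

```bash
python3 - <<'E'
from h import *
for n in('scene','top'):
    D=np.load(f'/tmp/{n}0.npz');i=D['i'].astype(int);W=D['W']
    px={'scene':[(203,247),(197,267),(179,300),(165,258),(309,243),(385,267),(410,268),(446,239),(352,292),(362,243),(430,235),(490,240),(378,225),(266,253)],'top':[(452,277),(430,300),(419,318),(458,320),(318,280),(260,228),(240,180)]}[n]
    for u,v in px: print(n,(u,v),W[v,u].round(0),i[v,u])
    z=W[...,2]; roi=np.zeros(z.shape,bool)
    if n=='scene': roi[215:330,415:500]=1; 
    else: roi[160:240,190:270]=1
    m=roi&(abs(z-144)<5); P=W[m][:,:2]
    print('roof',m.sum(),np.median(z[m]),cv2.minAreaRect(P.astype(np.float32)))
    # sleeves: points z>72..90 in the sleeve area
    b,g,r=i[...,0],i[...,1],i[...,2]
    m=(z>15)&(z<95)&(r>b+25)&(r>150)&(g>b)&np.isfinite(z)
    k,lab,st,c=cv2.connectedComponentsWithStats(m.astype(np.uint8))
    for j in range(1,k):
        if st[j,4]>60:
            Q=W[lab==j]; t=Q[Q[:,2]>76]
            print(j,c[j].round(),st[j,4],Q[:,2].max().round(1),len(t), cv2.minEnclosingCircle(t[:,:2].astype(np.float32)) if len(t)>5 else '',t.mean(0).round(1) if len(t) else '')
E
```

```text
scene (203, 247) [ 421. -315.   74.] [141 193 229]
scene (197, 267) [ 498. -323.   70.] [133 182 222]
scene (179, 300) [ 620. -358.   73.] [144 196 232]
scene (165, 258) [ 461. -437.   64.] [ 78 146  64]
scene (309, 243) [402.  40.  77.] [27 25 25]
scene (385, 267) [481. 290.  57.] [48 64 97]
scene (410, 268) [489. 369.  66.] [ 71  78 101]
scene (446, 239) [508. 439. 258.] [52 49 50]
scene (352, 292) [552. 183.  16.] [182 173 166]
scene (362, 243) [369. 222.  33.] [161 154 150]
scene (430, 235) [415. 427. 148.] [248 243 239]
scene (490, 240) [431. 614. 147.] [223 216 200]
scene (378, 225) [294. 281.  38.] [162 209 221]
scene (266, 253) [ 418. -107.   37.] [228 149  63]
roof 3229 144.5180894918326 ((516.2901611328125, 499.05670166015625), (201.75619506835938, 225.80613708496094), 78.4430160522461)
13 [377. 113.] 134 32.4 0  
14 [142. 132.] 253 48.0 0  
20 [126. 164.] 353 88.1 3  [  40.1 -703.3   82.5]
36 [ 90. 205.] 120 94.7 49 ((238.30718994140625, -757.8931884765625), 20.902456283569336) [ 243.3 -754.5   85.5]
42 [272. 221.] 212 61.1 0  
44 [379. 224.] 382 46.3 0  
49 [199. 256.] 56
[... 574 characters left out ...]
[485. 330.  61.] [106 116 145]
top (240, 180) [559. 443. 196.] [103 106 108]
roof 1340 143.4246262168923 ((514.39794921875, 496.50762939453125), (207.35752868652344, 221.99656677246094), 78.59199523925781)
2 [  8. 200.] 123 51.1 0  
13 [451. 275.] 266 85.8 71 ((599.3748779296875, -377.131103515625), 25.027862548828125) [ 600.4 -375.1   80. ]
14 [244. 277.] 427 47.4 0  
27 [425. 307.] 561 87.5 156 ((434.84942626953125, -335.61932373046875), 63.6280517578125) [ 430.6 -333.6   80.1]
31 [341. 323.] 267 60.8 0  
59 [545. 420.] 111 94.9 49 ((221.9005126953125, -762.9083251953125), 20.52541732788086) [ 213.8 -757.8   84.7]
60 [123. 434.] 384 33.6 0  
64 [509. 468.] 73 77.2 3  [  51.5 -699.8   76.7]
```

```bash
cat >> h.py <<'E'
def down(yaw):
    """tool pointing down with tool x at world yaw"""
    x=np.array([np.cos(yaw),np.sin(yaw),0]);z=np.array([0,0,-1.]);y=np.cross(z,x)
    return R.from_matrix(np.stack([x,y,z],1)).as_quat()
def near(p,yaw):
    """of the two half-turn-equivalent orientations the one with the smaller joint 6"""
    best=None
    for k in(0,np.pi):
        q=solve_ik(p,down(yaw+k))
        if q is not None and (best is None or abs(q[5])<best[0]): best=(abs(q[5]),down(yaw+k))
    return best[1]
E
python3 - <<'E'
from h import *
p=current_eef_pos(); move_straight([p[0],p[1],360])
yaw=np.radians(78.5)+np.pi
goto([462,240,330],down(yaw)); print(current_q().round(2) if hasattr(current_q(),'round') else current_q())
i,d,W=cam('wrist'); cv2.imwrite('pics/w1.png',i); np.savez('/tmp/w1.npz',i=i,W=W)
goto([480,-270,330],down(-np.pi/4-.2)); print(current_q())
i,d,W=cam('wrist'); cv2.imwrite('pics/w2.png',i); np.savez('/tmp/w2.npz',i=i,W=W)
cv2.imwrite('pics/w12.png',np.hstack([cv2.resize(cv2.imread(f'pics/w{k}.png'),(400,300)) for k in(1,2)]))
print(current_time_s())
E
```

```text
[ 0.79  0.14 -0.01 -0.   -1.43 -0.99]
[-2.16784267e-01  1.94107426e-01  6.15628726e-02 -1.17505357e-04
 -1.43822662e+00  8.03076075e-01]
4.9667
```

View pics/w12.png

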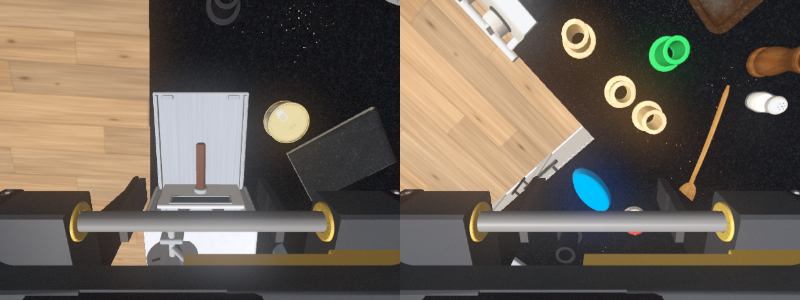

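The wrist pictures show the apron, handle (200,165 in the left half) and front panel, and the three beech rims on the right at (577,38), (620,93) and (652,117).

```bash
cat >> h.py <<'E'
def sleeves(i,W,h=80):
    """centres of beech rims whose top lies near height h: circle fit to the outer edge"""
    a=i.astype(int);b,g,r=a[...,0],a[...,1],a[...,2]
    m=(abs(W[...,2]-h)<6)&(r>b+25)&(r>g+5)&(r>120)
    k,lab,st,_=cv2.connectedComponentsWithStats(m.astype(np.uint8))
    out=[]
    for j in range(1,k):
        if st[j,4]<100: continue
        Q=W[lab==j]; c,rad=cv2.minEnclosingCircle(Q[:,:2].astype(np.float32))
        out.append((*np.round(c,1),round(rad,1),round(float(np.median(Q[:,2])),1),st[j,4], Q[:,:2].mean(0).round(1)))
    return out
def cyl(i,W):pass
E
python3 - <<'E'
from h import *
D=np.load('/tmp/w2.npz'); print(*sleeves(D['i'],D['W']),sep='\n')
D=np.load('/tmp/w1.npz'); i=D['i'].astype(int);W=D['W']; z=W[...,2]
def line(P):
    c=P.mean(0); u,s,v=np.linalg.svd(P-c,full_matrices=False); d=v[0]*np.sign(v[0][1]); return c.round(1),d.round(4),np.degrees(np.arctan2(d[1],d[0])).round(2),(((P-c)@v[0]).min().round(1),((P-c)@v[0]).max().round(1))
b,g,r=i[...,0],i[...,1],i[...,2]
m=(z>45)&(z<75)&(r>b+20)&(W[...,1]<420)&(W[...,0]>400)
print('handle',m.sum(),np.percentile(z[m],[5,50,95]),line(W[m][:,:2]))
# top of handle only
m2=m&(z>np.percentile(z[m],60)); print('top',line(W[m2][:,:2]))
m=(abs(z-14)<5)&(W[...,1]<420)&(W[...,0]>350)&(b>120); m=cv2.morphologyEx(m.astype(np.uint8),cv2.MORPH_OPEN,np.ones((5,5)))>0
print('apron',np.median(z[m]),cv2.minAreaRect(W[m][:,:2].astype(np.float32)))
m=(z>25)&(z<40)&(W[...,1]<420)&(W[...,0]>350)&(b>90)
for s in(1,-1):
    P=W[m&((W[...,0]>480)==(s>0))]; print('rail',len(P),np.median(P[:,2]),line(P[:,:2]) if len(P)>5 else '')
m=(z>105)&(z<122)&(W[...,1]<420)&(W[...,0]>350)&(W[...,0]<620); P=W[m][:,:2]
if len(P): print('panel',np.median(z[m]),cv2.minAreaRect(P.astype(np.float32)),line(P))
m=(abs(z-144)<5)&(W[...,0]>350)&(W[...,1]>350);P=W[m][:,:2];print('roof',len(P),P.min(0),P.max(0),cv2.minAreaRect(P.astype(np.float32)))
E
```

```text
(np.float64(605.2), np.float64(-373.4), 23.9, 79.1, np.int32(911), array([ 603.8, -373.9]))
(np.float64(276.3), np.float64(-541.3), 14.7, 77.2, np.int32(141), array([ 279.9, -538.1]))
(np.float64(478.8), np.float64(-336.4), 23.8, 79.1, np.int32(705), array([ 477.4, -337.4]))
(np.float64(399.2), np.float64(-327.6), 23.9, 79.0, np.int32(670), array([ 399.2, -329.3]))
handle 973 [57.92332089 61.86141886 63.86771235] (array([484.3, 334. ]), array([0.1928, 0.9812]), np.float64(78.89), (np.float64(-48.9), np.float64(52.4)))
top (array([484.3, 334.4]), array([0.1932, 0.9812]), np.float64(78.86), (np.float64(-48.4), np.float64(51.6)))
apron 13.367170719780518 ((475.5671691894531, 292.92596435546875), (215.44186401367188, 184.26821899414062), 78.66676330566406)
rail 1058 29.25397172102757 (array([561., 299.]), array([0.0629, 0.998 ]), np.float64(86.39), (np.float64(-126.8), np.float64(95.2)))
rail 991 29.0512273137997 (array([398.3, 324.7]), array([0.3264, 0.9452]), np.float64(70.95), (np.float64(-119.8), np.float64(97.1)))
panel 112.26341683967632 ((506.86785888671875, 397.0756530761719), (16.12811851501465, 197.20135498046875), 81.194091796875) (array([504.5, 396.6]), array([-0.9824,  0.1869]), np.float64(169.23), (np.float64(-100.8), np.float64(96.6)))
roof 4386 [398.01257613 412.58935087] [628.68312389 505.61844011] ((512.562255859375, 473.24993896484375), (82.40641784667969, 220.372802734375), 78.709716796875)
```

```bash
cat >> h.py <<'E'
Y=np.radians(78.75); DX=np.array([np.cos(Y),np.sin(Y),0]); DY=np.array([-np.sin(Y),np.cos(Y),0]); DZ=np.array([0,0,1.])
O0=np.array([496.5,402,0])
E
python3 - <<'E'
from h import *
o=down(Y+np.pi); g=np.array([482.3,324.5,0])
goto(g+250*DZ,o); set_gripper(60); move_straight(g+80*DZ); move_straight(g+36*DZ,velocity=60)
set_gripper(0,30); print(current_gripper_width(),current_grasp_force(),current_ft_force())
p=np.array(current_eef_pos()); s=0
for s in [30,80,130,160,175,180]:
    move_straight(p-s*DX,velocity=60); print(s,(np.array(current_ft_force())@DX).round(1),current_gripper_width(),(np.array(current_eef_pos())-p+s*DX).round(1))
while s<215:
    s+=2; move_straight(p-s*DX,velocity=20); f=np.array(current_ft_force()); print(s,f.round(1),(f@DX).round(1))
    if abs(f@DX)>14: break
move_straight(p-(s-1.5)*DX,velocity=20); sleep(.3); print(np.array(current_ft_force()).round(1),current_time_s(), s)
i,d,W=cam('wrist');cv2.imwrite('pics/w3.png',i)
i,d,W=cam('scene');cv2.imwrite('pics/s3.png',i[180:340,300:540])
E
```

```text
15.331391731142011 26.419325172901154 [-0.28300717 -0.20254719  0.00033175]
30 -2.6 15.670627988743561 [-0.7 -1.6 -0. ]
80 -2.8 15.711594015096427 [-0.4 -1.  -0. ]
130 -2.1 15.530793964661335 [-0.5 -0.9 -0. ]
160 -1.9 15.175167449782073 [-0.7 -1.2 -0.1]
175 -2.2 15.378547424345914 [-0.5 -0.9 -0. ]
180 -0.8 15.542017315002067 [-0.2 -0.4 -0. ]
182 [-0.7  0.1 -1. ] -0.1
184 [ 0.5  0.9 -1.3] 1.0
186 [ 0.8 -0.2 -1. ] -0.0
188 [ 0.5  0.3 -1.5] 0.4
190 [ 0.3 -0.3 -1.6] -0.2
192 [ 0.6 -0.1 -1.6] 0.0
194 [ 0.5  0.6 -1.4] 0.7
196 [ 1.5  0.2 -1.7] 0.5
198 [-0.2 -0.1 -2.5] -0.1
200 [-2.6  6.6 -1.3] 5.9
202 [-1.1  0.2  3.5] -0.0
204 [-0.7  0.6  3. ] 0.5
206 [1.9 0.1 3. ] 0.4
208 [1.5 0.7 3.1] 1.0
210 [ 0.8 -0.1  3. ] 0.1
212 [1.2 0.2 2.6] 0.4
214 [0.5 1.3 2.9] 1.3
216 [ 0.1 -0.1  2. ] -0.1
[-0.7 -5.   4.9] 19.85 216
```

```bash
python3 - <<'E'
import cv2,numpy as np
a=cv2.resize(cv2.imread('pics/w3.png'),(400,300));b=cv2.resize(cv2.imread('pics/s3.png'),(400,267))
b=cv2.copyMakeBorder(b,0,33,0,0,0);cv2.imwrite('pics/v3.png',np.hstack([a,b]))
E
```

```text
(no output)
```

View pics/v3.png

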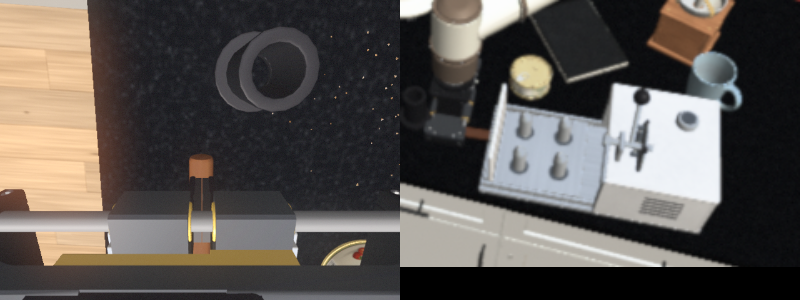

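```bash
python3 - <<'E'
from h import *
set_gripper(60); p=np.array(current_eef_pos()); move_straight([p[0],p[1],300])
o=down(Y+np.pi); goto([484,330,360],o); sleep(.3)
i,d,W=cam('wrist');cv2.imwrite('pics/w4.png',i); np.savez('/tmp/w4.npz',i=i,W=W)
z=W[...,2]
L=(W-O0)@np.stack([DX,DY,DZ],1)
m=(z>60)&(z<100)&(L[...,0]>-200)&(L[...,0]<-20)&(abs(L[...,1])<85)
k,lab,st,_=cv2.connectedComponentsWithStats(m.astype(np.uint8))
C=[]
for j in range(1,k):
    if st[j,4]<80: continue
    Q=W[lab==j];t=Q[Q[:,2]>80]
    print(st[j,4],Q[:,2].max().round(1),cv2.minEnclosingCircle(Q[:,:2].astype(np.float32)),Q.mean(0).round(1),t.mean(0).round(1),len(t))
i2,d,W2=cam('scene'); print(*sleeves(i2,W2),sep='\n'); print(current_time_s())
E
```

```text
417 100.0 ((459.51519775390625, 209.70086669921875), 83.0914306640625) [460.  209.7  79.8] [471.6 207.4  91. ] 198
350 88.7 ((510.0627136230469, 246.1313018798828), 12.798398971557617) [509.1 246.3  79.8] [510.  246.3  84.1] 190
348 88.5 ((430.1313781738281, 262.6484375), 12.756346702575684) [431.  262.2  79.8] [430.1 262.6  84. ] 188
321 88.7 ((525.1509399414062, 322.86083984375), 13.115230560302734) [524.1 320.7  78.8] [525.4 322.3  84. ] 164
318 88.4 ((445.4637145996094, 338.884765625), 12.807390213012695) [446.  336.4  78.9] [445.6 338.3  83.8] 168
(np.float64(477.0), np.float64(-333.7), 25.0, 79.7, np.int32(106), array([ 478.2, -334.4]))
(np.float64(603.8), np.float64(-372.5), 26.0, 79.3, np.int32(110), array([ 604.5, -372.3]))
24.35
```

View pics/w4.png

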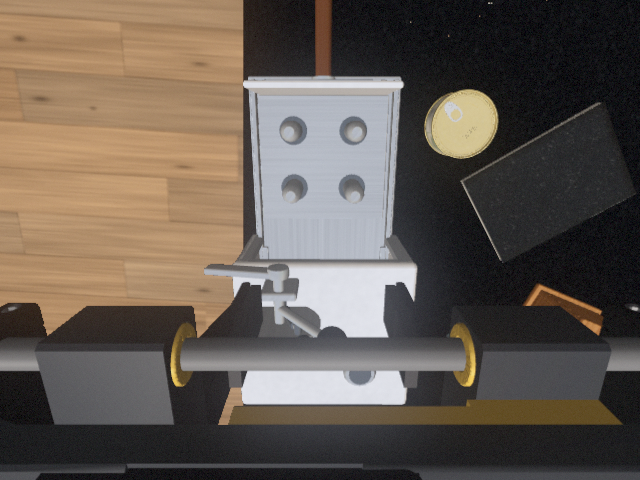

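The picture shows four clear spindles on the drawn-out carriage. Their fitted centres match the 78 x 82 mm pattern. Next I'll pick and place the first sleeve.

```bash
cat >> h.py <<'E'
SP=[np.array(s) for s in([430.1,262.6],[510.0,246.2],[445.4,338.7],[525.3,322.7])] # 0 fl,1 fr,2 rl,3 rr
PY=-0.11
def look():
    goto([375,-330,330],down(PY)); sleep(.2)
    i,d,W=cam('wrist'); return i,W,[s for s in sleeves(i,W) if 22<s[2]<26]
def pick(c,yaw=PY,h=62):
    o=down(yaw); set_gripper(80); goto([*c,220],o); move_straight([*c,120]); move_straight([*c,h-19],velocity=80)
    set_gripper(0,25); w=current_gripper_width(); print('width',w,current_grasp_force())
    move_straight([*c,300],velocity=200); print('held',current_gripper_width()); return w
def place(s,h=62):
    o=down(Y+np.pi); goto([*s,300],o); move_straight([*s,22+75+h-19]); sleep(.3)
    f0=np.array(current_ft_force()); z=22+70+h-19; low=22+h-19
    while z>low-1.5:
        z-=4 if z>low+6 else 1.5
        move_straight([*s,z],velocity=40); f=np.array(current_ft_force())-f0
        if np.linalg.norm(f)>4: print('z',z-low,f.round(1))
        if np.linalg.norm(f)>10: return z-low
    return z-low
def release(s):
    set_gripper(62); move_straight([*s,300],velocity=200)
E
python3 - <<'E'
from h import *
for p,y in (([399,-328,300],PY),([605,-373,300],PY),([399,-328,43],PY),([*SP[2],65],Y+np.pi),([*SP[1],65],Y+np.pi)): print(solve_ik(p,down(y)))
goto([430,0,360],down(-.3))
i,W,S=look(); print(*S,sep='\n'); cv2.imwrite('pics/w5.png',i)
c=min(S,key=lambda s:s[0]); pick(c[:2]); r=place(SP[2]); print('end',r,current_time_s())
i,d,W=cam('wrist');cv2.imwrite('pics/w6.png',i)
E
```

```text
[-0.37350142  0.14075355 -0.07609476  0.         -1.35394802  1.83429774]
[-0.32571035  0.50154796  0.4380521   0.         -1.50730046  1.78650667]
[-0.37350142  0.3785929  -0.45872761  0.         -0.73347582  1.83429774]
[ 0.93976657  0.40956373 -0.3310885   0.         -0.8301441  -1.13611611]
[ 0.73580844  0.41931316 -0.31423805  0.         -0.83724512 -0.93215798]
Traceback (most recent call last):
ValueError: min() iterable argument is empty
```

View pics/w5.png

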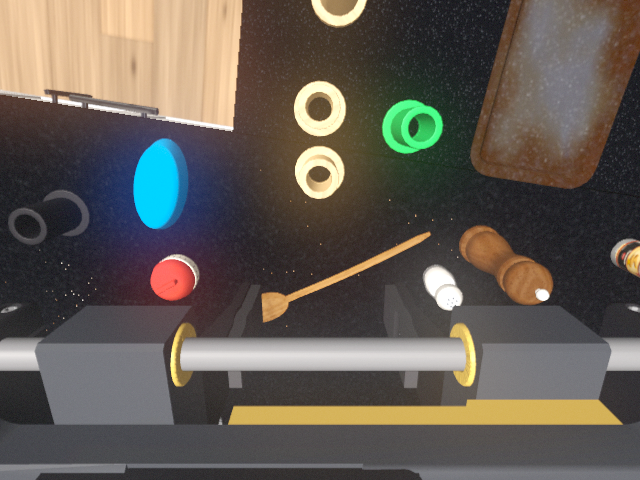

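```bash
python3 - <<'E'
from h import *
print(current_eef_pos(),current_eef_rot(),down(PY),current_time_s())
i,d,W=cam('wrist'); print(*sleeves(i,W),sep='\n')
E
```

```text
[ 375.50512731 -329.31577631  330.22107361] [ 9.98529964e-01 -5.42020279e-02  2.16597092e-04  6.63893713e-05] [ 0.99848788 -0.05497228  0.         -0.        ] 27.575
(np.float64(479.2), np.float64(-336.3), 23.7, 78.4, np.int32(135), array([ 479.4, -330.9]))
(np.float64(389.5), np.float64(-326.0), 21.6, 78.8, np.int32(116), array([ 383. , -324.8]))
(np.float64(272.5), np.float64(-543.6), 17.4, 79.1, np.int32(160), array([ 278. , -538.3]))
```

```bash
sed -i 's/(r>b+25)&(r>g+5)&(r>120)/(r>b+25)\&(r>=g-8)\&(r>120)/; s/goto(\[375,-330,330\]/goto([425,-330,330]/' h.py
python3 - <<'E'
from h import *
i,W,S=look(); print(*S,sep='\n'); cv2.imwrite('pics/w5b.png',i)
c=min(S,key=lambda s:s[0]); assert 380<c[0]<420 and abs(c[1]+328)<15
pick(c[:2]); r=place(SP[2]); print('end',r,current_time_s())
i,d,W=cam('wrist');cv2.imwrite('pics/w6.png',i)
i,d,W=cam('scene');cv2.imwrite('pics/s6.png',i)
E
```

```text
(np.float64(605.1), np.float64(-373.8), 24.1, 79.1, np.int32(1092), array([ 605.1, -373.7]))
(np.float64(478.8), np.float64(-336.7), 23.8, 79.1, np.int32(790), array([ 479.1, -336.8]))
(np.float64(398.7), np.float64(-327.6), 24.0, 79.0, np.int32(700), array([ 399.6, -327.6]))
width 47.25729129709776 24.998789154924452
held 47.39927631972342
z -1.5 [-1.  -1.7  6.8]
end -1.5 42.825
```

It slid right down, with contact only at deck height. I'll release it and carry on with the next two, re-measuring before each pick.

```bash
python3 - <<'E'
from h import *
release(SP[2])
for k in (3,1):
    goto([430,0,330],down(-.3))
    i,W,S=look(); print(*S,sep='\n')
    if not S: break
    c=min(S,key=lambda s:s[0])
    if min([np.hypot(c[0]-s[0],c[1]-s[1]) for s in S if s is not c]+[200])<60: print('close');break
    w=pick(c[:2])
    if not 44<w<51: print('bad grip');break
    r=place(SP[k]); print('end',r,current_time_s())
    if r>3: break
    release(SP[k])
E
```

```text
(np.float64(605.0), np.float64(-373.4), 24.0, 79.2, np.int32(1102), array([ 605.1, -373.6]))
(np.float64(478.7), np.float64(-336.7), 23.8, 79.1, np.int32(787), array([ 479.1, -336.8]))
width 47.902133556370394 24.99941373243928
held 47.362977869172994
z -1.5 [ 0.8 -1.2  6.4]
end -1.5 62.625
(np.float64(574.9), np.float64(-357.7), 23.9, 79.2, np.int32(1000), array([ 575.2, -357.6]))
width 46.81206116883759 24.9994141375646
held 47.16573513825479
z -1.5 [-2.  -0.6  7.7]
end -1.5 82.3667
```

```bash
python3 - <<'E'
from h import *
goto([484,330,360],down(Y+np.pi)); sleep(.3)
i,d,W=cam('wrist'); print(*sleeves(i,W,102),sep='\n'); cv2.imwrite('pics/w7.png',i)
i2,d,W2=cam('scene'); cv2.imwrite('pics/s7.png',i2); print(current_time_s())
cv2.imwrite('pics/v7.png',np.hstack([cv2.resize(i,(400,300)),cv2.resize(i2,(400,300))]))
E
```

```text
(np.float64(511.5), np.float64(246.5), 24.0, 101.1, np.int32(807), array([511.3, 246. ]))
(np.float64(526.8), np.float64(322.8), 23.8, 101.2, np.int32(706), array([526.5, 322.1]))
(np.float64(447.2), np.float64(338.9), 23.8, 101.1, np.int32(702), array([447.2, 338.2]))
85.2167
```

View pics/v7.png

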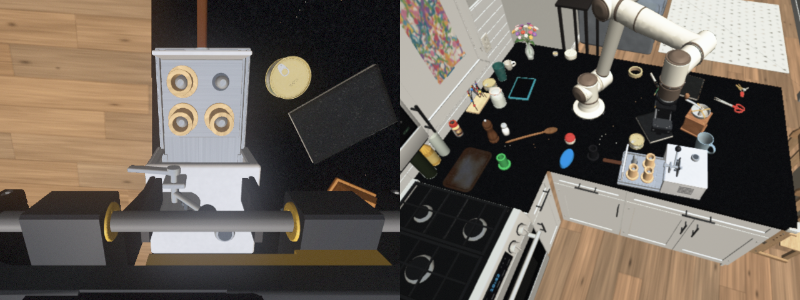

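All three sleeves stand on the deck, with rims at z 101 and concentric with their spindles. No beech sleeves remain on the worktop. Next I'll push the carriage home.

```bash
python3 - <<'E'
from h import *
o=down(Y+np.pi); g=np.append(np.mean(SP,0),0)-160*DX; print(g)
goto(g+260*DZ,o); set_gripper(60); move_straight(g+90*DZ); move_straight(g+35*DZ,velocity=60)
set_gripper(0,50); print(current_gripper_width(),current_grasp_force())
p=np.array(current_eef_pos()); f0=np.array(current_ft_force()); s=0
while s<216:
    s+=20 if s<180 else 2; move_straight(p+s*DX,velocity=60 if s<181 else 20); f=np.array(current_ft_force())-f0; print(s,f.round(1),(f@DX).round(1))
    if abs(f@DX)>14: break
set_gripper(60)
sleep(.3); q=np.array(current_eef_pos()); print(current_time_s(),(q-p)@DX)
move_straight(q+220*DZ); goto([462,230,330],o); sleep(.2)
i,d,W=cam('wrist'); cv2.imwrite('pics/w8.png',i); np.savez('/tmp/w8.npz',i=i,W=W)
E
```

```text
[446.48554848 135.62435514   0.        ]
15.946559178035738 46.4554363489151
20 [-0.3 -2.3  1.8] -2.3
40 [ 0.1 -1.9 -0.1] -1.8
60 [-0.1 -1.5 -0.1] -1.5
80 [ 1.2 -1.6 -0.3] -1.3
100 [ 0.1 -1.2  0.4] -1.1
120 [ 0.5 -1.3 -0.6] -1.2
140 [ 1.1 -1.5  0.1] -1.2
160 [ 1.4 -2.2 -0. ] -1.9
180 [-0.1 -2.3 -0.3] -2.3
182 [ 0.4 -5.4  2.4] -5.2
184 [ 0.1 -6.7  2.3] -6.5
186 [-0.4 -6.2  3.2] -6.1
188 [-0.6 -5.9  3.1] -5.9
190 [ 0.8 -5.3  2.4] -5.1
192 [ 0.8 -5.4  2.2] -5.1
194 [ 1. -6.  2.] -5.7
196 [-0.  -4.9  1.8] -4.8
198 [ 0.6 -6.1  1.9] -5.9
200 [-0.1 -5.8  2.3] -5.7
202 [-0.5 -5.6  2.6] -5.6
204 [ 1.1 -5.1  1.5] -4.8
206 [ 0.9 -4.8  1.7] -4.5
208 [ -0.2 -10.    4.2] -9.8
210 [ -0.8 -12.3   6.6] -12.2
212 [ -0.2 -16.6   8.8] -16.3
99.2333 211.98580674443545
```

View pics/w8.png

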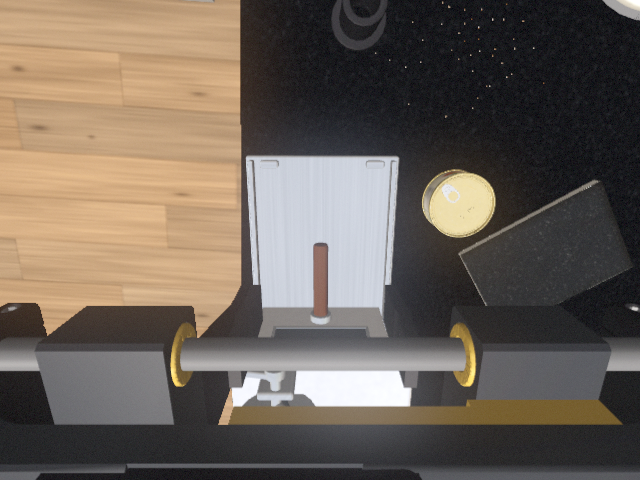

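```bash
python3 - <<'E'
from h import *
D=np.load('/tmp/w8.npz'); i=D['i'].astype(int);W=D['W']; z=W[...,2]
O=np.array([499.5,402.4,0]); L=(W-O)@np.stack([DX,DY,DZ],1)
b,g,r=i[...,0],i[...,1],i[...,2]
m=(z>40)&(z<75)&(r>b+20)&(abs(L[...,1])<25)&(L[...,0]>-200)&(L[...,0]<0); print('handle end',np.percentile(L[m][:,0],[0,1,5]),np.median(L[m][:,1]))
ap=(abs(z-14)<4)&(abs(L[...,1])<80)&(L[...,0]<-150); print('apron end',np.percentile(L[ap][:,0],[0,1]))
D=np.load('/tmp/w1.npz'); i=D['i'].astype(int);W=D['W']; z=W[...,2];L=(W-O)@np.stack([DX,DY,DZ],1)
b,g,r=i[...,0],i[...,1],i[...,2]
m=(z>40)&(z<75)&(r>b+20)&(abs(L[...,1])<25)&(L[...,0]>-200)&(L[...,0]<0); print('before: handle end',np.percentile(L[m][:,0],[0,1,5]))
# knob view: TCP back of knob, seen with tool x toward -oven x
goto(O+100*DX+0*DY+400*DZ,down(Y+np.pi)); sleep(.2)
i,d,W=cam('wrist'); cv2.imwrite('pics/w9.png',i); np.savez('/tmp/w9.npz',i=i,W=W)
L=(W-O)@np.stack([DX,DY,DZ],1)
m=(L[...,2]>215)&(L[...,2]<275)&(abs(L[...,0]-36)<40)&(abs(L[...,1])<80)
print('knob',m.sum(),np.percentile(L[m],[2,50,98],axis=0).round(1))
for zz,w in((105,125),(138,150)):
    m=(L[...,2]>zz)&(L[...,2]<w)&(abs(L[...,1])<85)&(L[...,0]<60); print(zz,m.sum(),np.percentile(L[m][:,0],[1,5,50,95]).round(1))
m=(L[...,2]>150)&(L[...,2]<210)&(abs(L[...,0])<60)&(abs(L[...,1])<120);print('bolt',np.percentile(L[m],[2,50,98],axis=0).round(1), current_time_s())
E
```

```text
handle end [-110.24068209 -109.26877647 -105.88964678] -0.3907360978471548
apron end [-400.71980038 -388.13588935]
before: handle end [-118.95544766 -118.23007273 -114.64503003]
knob 1408 [[ 22.3 -74.9 216.5]
 [ 37.8   0.7 253.7]
 [ 56.   20.1 261.8]]Traceback (most recent call last):
  File "<stdin>", line 17, in <module>
    return _quantile_unchecked(
        a, q, axis, out, overwrite_input, method, keepdims, weights)
    return _ureduce(a,
                    func=_quantile_ureduce_func,
    ...<5 lines>...
                    overwrite_input=overwrite_input,
                    method=method)
    r = func(a, **kwargs)
    result = _quantile(arr,
                       quantiles=q,
    ...<2 lines>...
                       out=out,
                       weights=wgt)
    slices_having_nans = np.isnan(arr[-1, ...])
                                  ~~~^^^^^^^^^
IndexError: index -1 is out of bounds for axis 0 with size 0
```

View pics/w9.png

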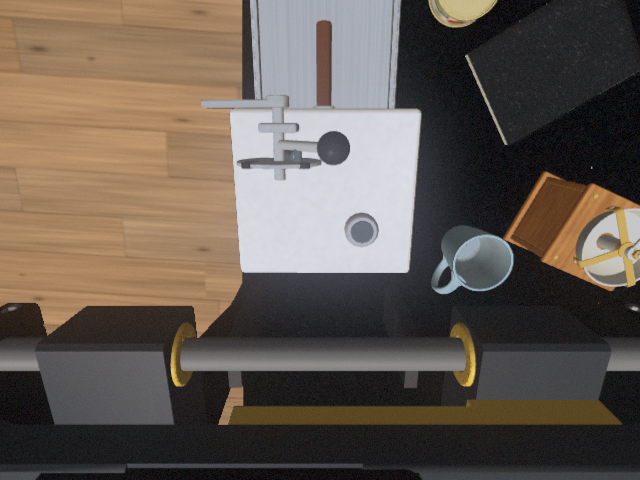

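The carriage is home: the handle end is at oven x -110.2, and -110 is expected. The knob is at about (36, 7, 247) in the oven frame, (333,148) in the picture. Next I'll throw the lever with the closed fingers.

```bash
python3 - <<'E'
from h import *
O=np.array([499.5,402.4,0]); B=O+37*DX; o=down(Y+np.pi)
set_gripper(0,10); goto(B+50*DY+330*DZ,o); move_straight(B+50*DY+236*DZ,velocity=100); sleep(.2)
f0=np.array(current_ft_force()); y=50
while y>-52:
    y-=6; move_straight(B+y*DY+236*DZ,velocity=60); f=np.array(current_ft_force())-f0; print(y,(f@np.stack([DX,DY,DZ],1)).round(1))
    if np.linalg.norm(f)>20: print('stop');break
sleep(.3); p=np.array(current_eef_pos()); move_straight(p+15*DY); move_straight(p+15*DY+150*DZ)
goto(O+100*DX+400*DZ,o); sleep(.2)
i,d,W=cam('wrist'); np.savez('/tmp/w10.npz',i=i,W=W); i2,_,_=cam('scene')
cv2.imwrite('pics/v10.png',np.hstack([cv2.resize(i,(400,300)),cv2.resize(i2[190:340,330:530],(400,300))]))
L=(W-O)@np.stack([DX,DY,DZ],1)
m=(L[...,2]>235)&(L[...,2]<275)&(abs(L[...,0]-36)<40)&(abs(L[...,1]+50)<120)
print('knob',m.sum(),np.percentile(L[m],[2,50,98],axis=0).round(1),current_time_s())
E
```

```text
44 [-0.3  0.8  0.3]
38 [-0.7  1.6  0.9]
32 [-0.8  0.9  0.1]
26 [-1.4  2.3  0.8]
20 [-2.9  9.3  9.3]
14 [-4.2 14.4 17.4]
stop
knob 896 [[ 21.9  -5.8 248.1]
 [ 34.8   7.3 257.5]
 [ 48.2  20.7 261.9]] 109.95
```

View pics/v10.png

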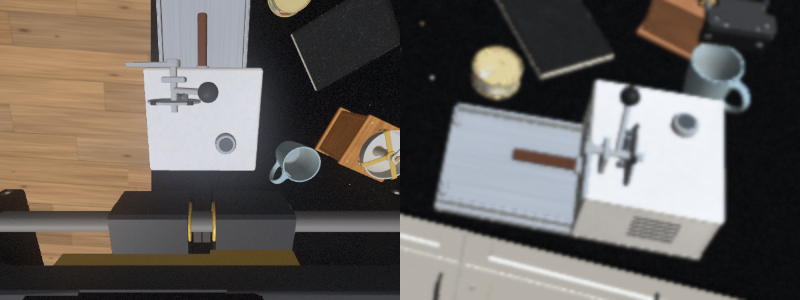

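The knob hasn't moved. The reaction was purely radial, so the high-friction fingers locked against it while I pushed straight. I'll follow the knob's arc instead.

```bash
python3 - <<'E'
from h import *
O=np.array([499.5,402.4,0]); o=down(Y+np.pi); F=np.stack([DX,DY,DZ],1)
def P(th,off): l=.7-th; return O+36*DX+(-50+88*np.sin(l)+off)*DY+(180+88*np.cos(l)-14)*DZ
set_gripper(0,10); goto(P(0,45)+100*DZ,o); move_straight(P(0,45),velocity=100); move_straight(P(0,24),velocity=60); sleep(.2)
f0=np.array(current_ft_force())
for th in np.arange(0,1.26,.1):
    move_straight(P(th,19),velocity=60); f=np.array(current_ft_force())-f0; print(round(th,2),(f@F).round(1))
    if np.linalg.norm(f)>22: print('stop');break
sleep(.3); p=np.array(current_eef_pos()); move_straight(p+20*DY); move_straight(p+20*DY+130*DZ)
goto(O+100*DX+400*DZ,o); sleep(.2)
i,d,W=cam('wrist'); np.savez('/tmp/w11.npz',i=i,W=W); i2,_,_=cam('scene')
cv2.imwrite('pics/v11.png',np.hstack([cv2.resize(i,(400,300)),cv2.resize(i2[190:340,330:530],(400,300))]))
L=(W-O)@F
m=(L[...,2]>235)&(L[...,2]<275)&(abs(L[...,0]-36)<40)&(abs(L[...,1]+50)<120)
print('knob',m.sum(),np.percentile(L[m],[2,50,98],axis=0).round(1),current_time_s())
E
```

```text
0.0 [-0.1  6.   4.2]
0.1 [-1.   4.8  5.9]
0.2 [-0.8  6.7  6.5]
0.3 [0.  5.1 8.5]
0.4 [-1.9  4.2  8.6]
0.5 [-1.4  3.2  9.8]
0.6 [-2.   1.4 10.7]
0.7 [-1.8  0.7 10.9]
0.8 [-2.  -0.4 11.2]
0.9 [-1.6 -2.3 11.5]
1.0 [-1.5 -4.  13.1]
1.1 [-2.2 -5.1 12.9]
1.2 [-1.3 -6.5 14.4]
knob 976 [[  21.5 -116.6  236.9]
 [  34.5 -101.9  257. ]
 [  47.8  -91.   261.9]] 118.6917
```

View pics/v11.png

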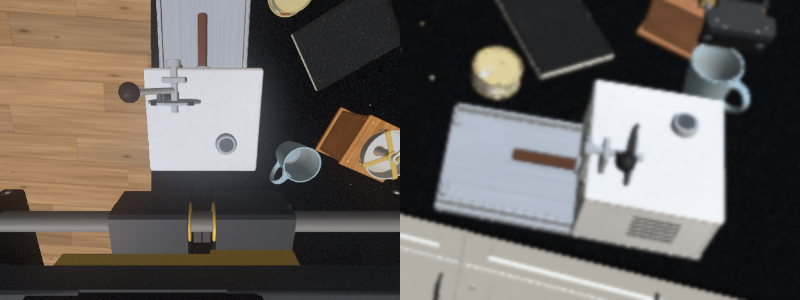

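The lever now leans to the oven's -y. The knob top is at z 262 and its centre at y ≈ -106, which matches the barred notch, and the bolt hangs in front of the panel. I'm handing in.

```bash
python3 - <<'E'
from h import *
D=np.load('/tmp/w11.npz');O=np.array([499.5,402.4,0]);L=(D['W']-O)@np.stack([DX,DY,DZ],1);i=D['i'].astype(int)
m=(L[...,2]>40)&(L[...,2]<75)&(i[...,2]>i[...,0]+20)&(abs(L[...,1])<25)&(L[...,0]<0)&(L[...,0]>-200);print(np.percentile(L[m][:,0],[0,1]))
print(hand_in())
E
```

```text
[-109.14006945 -108.31608346]
the job is handed in; nothing more can be done
None
```

The job is handed in: all three beech sleeves stand on spindles of their own, the carriage is home within about 1 mm by camera, and the latch is in the barred notch with its bolt down in front of the panel.

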